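Hold the fruit shelf against the display's back panel for screwing

TASK

Help me rebuild the fruit display on the stall counter: swing its half-folded wooden brace out until it clicks home square to the back panel, then lay the loose shelf board level on the ledgers and the brace, fruit lip outward, centred on the panel and with its back edge flush along it. Press the board back against the panel with a steady push of about 12 N (at least 7, at most 18) so that I can screw it down, and finish while still holding and pressing it: do not let go. Do not ram it, and leave the other things on the counter where they are.

Things in the scene. Friction and masses are not known exactly. Their poses are not given: they have to be found in the camera images.
- display: wooden fruit display fixed to the counter: base 340 x 165 x 15 mm (y -80 to +85), back panel, two ledgers (20 mm deep strips on the panel, tops 110 mm high, at x -160 to -18 and 120 to 160 mm), hinge stile (x -15 to 15), brace. Origin on the counter under the middle of the panel's front face; x along the panel, y straight out of that face (shelf side), z up
- back_panel: the display's upright plywood back panel, 340 x 18 mm, top edge 138 mm above the counter; origin and axes as display (its front face is the plane y = 0). The board is pressed against it. Behind the folded brace it is bare (no ledger at x 15 to 120 mm), so fingers fit in behind the brace
- brace (a joint): brace angle, rad: 0 = folded along the panel towards display +x; grows as it swings out to a stop at 1.571 = square to the panel (display +y). Starts at 0.3 to 0.75. A sprung ball catch resists from about 1.26 to 1.44 (some 3 N at 85 mm from the hinge), then snaps it home on the stop and keeps it (over 1.52 is home). Elsewhere it stays where left (under 1 N moves it)
- brace_hinge (a point): point on the brace's vertical hinge axis at the brace's top (110 mm above the counter), at display x = 0, y = 30 mm. Its x axis points along the brace from hinge to tip, z up; it turns with the brace
- brace_tip (a point): middle of the top edge of the brace's free end, 100 mm from the hinge axis. The brace is a wooden triangle 16 mm thick (8 mm either side of the line hinge to tip); its top bar spans heights 88 to 110 mm, a diagonal strut below. Push it from behind, or pinch it, from above
- shelf_board: loose shelf board 300 (x) x 140 (y) x 12 mm, 0.2 to 0.45 kg, with an 18 mm thick fruit lip along its front (+y) edge, 35 mm above the board (top 47 mm above the underside). Origin: middle of the underside; lip's middle plane y = 61, back edge y = -70 mm. Grip the lip from above. Starts flat on the counter. In place: axes as display, origin at display (0, 70, 110) mm
- lip (a point): middle of the board's fruit lip: halfway along it, in its middle plane (board y = 61 mm), 30 mm above the board's underside (17 mm below the lip's top)
- water_bottle: bystander: white-capped water bottle, 64 mm across, 200 mm tall, upright; origin under its middle
- sauce_bottle: bystander: amber glass sauce bottle with a yellow cap, 60 mm across, 190 mm tall, upright; origin under its middle
- tin: bystander: pink-labelled tin, 72 mm across, 75 mm tall; origin under its middle
- tumbler: bystander: steel tumbler, 68 mm across, 90 mm tall; origin under its middle
- screwdriver: bystander: screwdriver lying flat, 160 mm long, red handle; origin near its middle
- screw_tray: bystander: small blue tray of screws, 85 x 65 x 25 mm; origin under its middle

How it is judged:
By the outcome, as a careful person would: the job done as asked, in the order asked, and still so for the second after the job is handed in, while the arm keeps its last pose, push and grip.
It also fails if it takes over 67 s, if anything falls off the work surface, if the arm or the gripper's body presses on something with over 40 N, if the wrist force passes 120 N, or if a joint passes its speed limit or range.

ROBOT

A 6-joint arm with a two-finger parallel gripper is mounted at the origin on the work surface. World frame = base frame: x ahead of the robot, y to its left, z up, the work surface at z = 0. Lengths are in mm, angles in rad, forces in N, time in s.
With the tool pointing down it reaches from about 400 to 925 mm from the base axis. Payload 12.5 kg.
Tool frame: the origin (TCP) lies at the very end of the fingers, on their centre line; the grasp point (between the pads) lies 19 mm behind it; z points along the fingers, y is the line along which they close (so a half turn about z gives the same grasp; the last joint's range is limited). The gripper opens to 95 mm and grips with 3 to 60 N. Pads are 20 mm wide; open, the fingers measure 119 mm over their backs; the gripper's body (75 mm by 180 mm) begins 59 mm behind the grasp point.
Start: joints at [-1.375, 0.491, 1.559, -0, 1.092, -0.106], TCP at [185.798, -596.763, 214.661] pointing down, gripper open.
Joint ranges: [-3.1, 3.1], [-0.84, 2.19], [0.05, 2.79], [-1.13, 4.28], [0.06, 2.93], [-2.69, 2.69]. Speed limits (rad/s): [2.22, 2.22, 2.79, 3.14, 3.14, 3.14].

INTERFACE

Orientations are given as [roll, pitch, yaw] about the fixed x, y, z axes, in that order (R = Rz(yaw) Ry(pitch) Rx(roll)).
In Python, from cell import env gives the robot as it stands.
- The arm moves only by the shell command python3 steer.py 'ROWS'. ROWS is a JSON list of rows, 1 to 5 of them, each of 5 numbers: dx, dy, dz in units of 50 mm, then a turn about the tool's z in units of 0.05 rad, then the opening from 0.0 (shut) to 1.0 (fully open); each row is the pose to reach, as a shift and turn from the pose commanded when the command began, along the tool's axes at that moment; what a row does not reach only later rows make up. A row lasts 1/12 s, in which the tool goes at most 41.7 mm and 0.125 rad, less where a joint would pass 70% of its speed; a pose out of reach is approached as far as the arm can. The fingers move at their own pace and stop on an object; the grip force is fixed at half the most. Time passes only in rows, so rows that do not move let the fingers close. It prints the time, the measured TCP pose, the force, the opening and the grip force at its end. Input that does not fit is refused with a message, and nothing moves.
- env.state(): the state, without advancing time (a new reading comes with each control period).
- env.read_camera(name): name is "scene" or "top" or "wrist"; returns (picture, depth): 480x640x3 uint8, red, green, blue; 480x640 float32, mm along the optical axis (not along the pixel's ray), 0 where there is no reading.
- env.camera_info(name): a dict with "vertical_fov" (degrees; the focal length in pixels is half the picture's height over the tangent of half this angle, whatever the lens; pixels are square), "cx", "cy" (the principal point, pixels), "origin" and "attitude" of the camera in the world. Camera axes: x right, y down, z forward; pixel columns grow to the right and rows downward; lengths in mm; the calibration is good to about 2 mm. A picture is of the moment at which its call begins: read the wrist's pose just before it. camera_info takes no time and is no camera call; for the wrist camera it gives the pose at the moment of the call.
- env.job_done(): hands the job in; it is judged then, once.
The state is a dict: "t": time; "joints": joint angles; "qvel": joint speeds; "tau": joint torques, N m; "eef_pos": TCP position; "tcp_rot": TCP orientation; "ft_force": force on the tool from outside, world axes, zero at the start; "moment": the same for the moment, N m; "opening": opening from 0.0 (shut) to 1.0 (fully open); "grip_force": force on a finger pad.
Only numpy, scipy, OpenCV 4.12 (cv2) and the standard library are available. Lean on these libraries where they do the work, as an engineer would, in place of code of your own. Each camera call takes 0.05 s, during which the arm holds its last target. There are 200 camera calls.

## Working session

There is one attempt and no reset: what is moved stays moved. The work goes in short steps, Python scripts to look and compute and a shell command to move; the robot and the scene stay as the last step left them, time stands still between calls to the robot, and variables do not carry over. Pictures are saved under pics/ and viewed, at most 10 in all, crops included, and the job is handed in when it is done.

```bash
ls; mkdir -p pics; python3 - <<'E'
from cell import env
import cv2,numpy as np
for n in ["scene","top"]:
    im,d=env.read_camera(n); cv2.imwrite(f"pics/{n}0.png",im[:,:,::-1]); np.savez(f"/tmp/{n}0.npz",im=im,d=d)
    print(n,env.camera_info(n))
print(env.camera_info("wrist")); print(env.state())
E
```

```text
cell.py
pics
steer.py
scene {'vertical_fov': 48.32175151209335, 'cx': 317.0703212804928, 'cy': 240.72011537113673, 'origin': array([1027.32681948, -301.26149154,  802.31690359]), 'attitude': array([-2.46668873, -0.01594936,  0.93428648])}
top {'vertical_fov': 47.04084111630598, 'cx': 320.02261474380293, 'cy': 236.4104376651831, 'origin': array([ 439.82595063,   40.42227888, 1186.61360804]), 'attitude': array([-2.99782561,  0.01346633, -1.59651179])}
{'vertical_fov': 61.68536915296112, 'cx': 319.97836368374254, 'cy': 241.6433068730409, 'origin': array([ 249.5682963 , -577.0599282 ,  384.15366871]), 'attitude': array([ 2.90088516e+00,  1.06662606e-03, -1.26914678e+00])}
{'t': 0.1, 'joints': array([-1.37459605e+00,  4.91505286e-01,  1.55938803e+00, -5.32955726e-05,
        1.09170962e+00, -1.05590539e-01]), 'qvel': array([-2.05583065e-03, -6.51436714e-05, -1.97191324e-04,  6.23381557e-05,
        2.06285602e-03, -1.72133277e-03]), 'tau': array([ 1.83911638e-03, -6.13622403e+01, -2.58605325e+01,  6.93280273e-02,
        4.70689335e-02, -7.54841608e-05]), 'eef_pos': array([ 185.74128453, -596.53350276,  214.11662166]), 'tcp_rot': array([-3.14058302e+00, -5.94707382e-05,  3.01815379e-01]), 'ft_force': array([-0.53176151,  0.30316084, -0.42632884]), 'moment': array([-0.02490889,  0.04558445, -0.0217424 ]), 'grip_force': 0.0, 'opening': 1.0005360452656311}
```

View pics/top0.png

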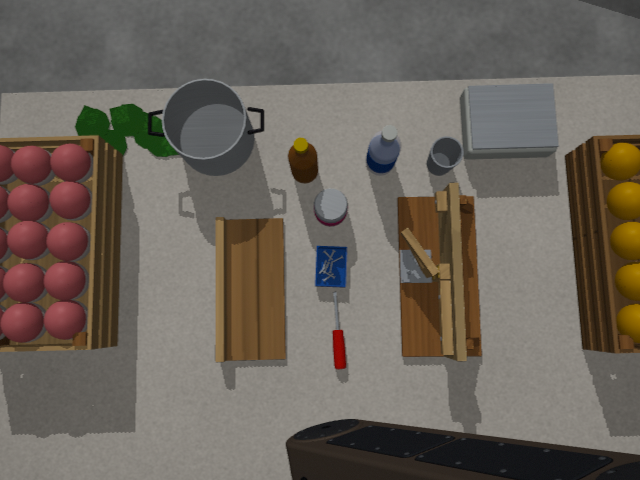

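View pics/scene0.png

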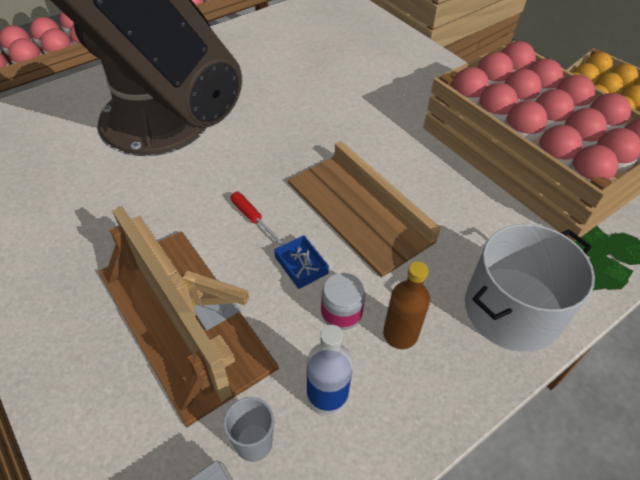

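The top picture shows the display at right: panel strip from (453,185) to (460,357), brace tip near (405,235), hinge near (440,272). The board is at (217-285, 218-360) with its lip on the left (world +y). Screwdriver, tray and tin lie between the two. Next I measure them by casting rays and using depth.

```bash
cat > h.py <<'E'
import numpy as np,cv2
from scipy.spatial.transform import Rotation as R
from cell import env
def cloud(d,ci):
    f=240/np.tan(np.radians(ci["vertical_fov"]/2)); v,u=np.mgrid[:480,:640]
    c=np.stack([(u-ci["cx"])/f*d,(v-ci["cy"])/f*d,d],-1)
    P=c@R.from_euler("xyz",ci["attitude"]).as_matrix().T+ci["origin"]; P[d==0]=np.nan
    return P
def rect(p):
    (c,s,a)=cv2.minAreaRect(p[:,:2].astype(np.float32)); return np.round(c,1),np.round(s,1),round(a,2)
def blob(P,z0,z1,box,erode=0):
    m=((P[...,2]>z0)&(P[...,2]<z1)&(P[...,0]>box[0])&(P[...,0]<box[1])&(P[...,1]>box[2])&(P[...,1]<box[3])).astype(np.uint8)
    n,l,st,_=cv2.connectedComponentsWithStats(m)
    k=1+np.argmax(st[1:,4]); return P[l==k],l==k
E
python3 - <<'E'
from h import *
D=np.load("/tmp/top0.npz");P=cloud(D["d"],env.camera_info("top"));np.save("/tmp/P.npy",P)
for (u,v) in [(453,220),(458,340),(425,250),(405,238),(220,290),(260,290),(410,340),(300,20+180),(330,205),(340,350),(332,265)]: print(u,v,np.round(P[v,u],1))
for n,z0,z1,b in [("panel",128,148,(200,800,-400,-100)),("brace",100,120,(350,620,-215,-60)),("lip",38,56,(200,700,100,400)),("board",6,20,(200,700,60,400)),("base",8,22,(200,800,-400,-50)),("tray",10,35,(350,500,-20,80)),("driver",8,40,(200,400,-20,80)),("tin",60,90,(450,620,-20,80))]:
    p,m=blob(P,z0,z1,b); print(n,len(p),rect(p),np.round(np.median(p[:,2]),1),np.round(p.min(0)),np.round(p.max(0)))
D=np.load("/tmp/scene0.npz");S=cloud(D["d"],env.camera_info("scene"));print("scene")
for n,z0,z1,b in [("panel",128,148,(200,800,-400,-100)),("brace",100,120,(350,620,-215,-60)),("lip",38,56,(200,700,100,400)),("board",6,20,(200,700,60,400))]:
    p,m=blob(S,z0,z1,b); print(n,len(p),rect(p),np.round(np.median(p[:,2]),1))
E
```

```text
453 220 [ 617.4 -206.7  134.5]
458 340 [ 389.8 -201.4  138.7]
425 250 [ 573.3 -169.8   23.9]
405 238 [ 589.6 -117.7   99.8]
220 290 [499.3 261.4  43.9]
260 290 [498.8 182.6  10.3]
410 340 [ 386.2 -130.7   11.5]
300 200 [ 6.94e+02  9.39e+01 -3.00e-01]
330 205 [665.9  29.1  74.1]
340 350 [370.4  16.6  28.8]
332 265 [547.4  27.9  16.4]
panel 1858 (array([ 521.5, -209.5]), array([ 19.9, 338. ]), 88.94) 137.1 [ 353. -222.  128.] [ 691. -198.  144.]
brace 1723 (array([ 484.1, -164.2]), array([266.5,  92.1]), 3.29) 109.4 [ 353. -203.  100.] [ 620. -111.  120.]
lip 1306 (array([504.3, 261.2]), array([298.5,  18.3]), 0.1) 45.8 [355. 252.  38.] [654. 271.  53.]
board 8084 (array([504.1, 192.2]), array([300.8, 123.5]), 0.07) 11.1 [354. 131.   6.] [654. 254.  20.]
base 2842 (array([ 429.3, -155.1]), array([156.2,  86. ]), 0.71) 14.5 [ 352. -199.    8.] [ 508. -113.   21.]
tray 464 (array([420.1,  17.4]), array([ 25. , 140.1]), 88.89) 21.0 [350.   6.  10.] [490.  31.  32.]
driver 402 (array([365.8,  17.8]), array([66.8, 25.7]), 2.35) 22.5 [333.   4.   9.] [399.  31.  32.]Traceback (most recent call last):
  File "<stdin>", line 5, in <module>
  File "h.py", line 14, in blob
    k=1+np.argmax(st[1:,4]); return P[l==k],l==k
        ~~~~~~~~~^^^^^^^^^^
    return _wrapfunc(a, 'argmax', axis=axis, out=out, **kwds)
    return bound(*args, **kwds)
ValueError: attempt to get argmax of an empty sequence
```

```bash
python3 - <<'E'
from h import *
T=np.load("/tmp/P.npy");S=cloud(np.load("/tmp/scene0.npz")["d"],env.camera_info("scene"))
for nm,P in (("top",T),("scene",S)):
    print(nm)
    for n,z0,z1,b in [("panel",131,146,(330,710,-240,-185)),("lip",38,56,(200,700,240,400)),("board",6,20,(200,700,60,400))]:
        p,m=blob(P,z0,z1,b)
        x=p[:,0]; c=np.arange(x.min()+15,x.max()-15,10)
        lo=[];hi=[]
        for a in c:
            q=p[(x>a-6)&(x<a+6)]; 
            if len(q)>4: lo.append((a,q[:,1].min()));hi.append((a,q[:,1].max()))
        for e in (lo,hi):
            e=np.array(e); k=np.polyfit(e[:,0],e[:,1],1); r=e[:,1]-np.polyval(k,e[:,0]); print(n,"slope",k[0].round(4),"y@520",np.polyval(k,520).round(1),"@500",np.polyval(k,500).round(1),"sd",r.std().round(2),"x",x.min().round(1),x.max().round(1),"z",np.median(p[:,2]).round(1), rect(p))
    # brace bar: points height 100-116, off the panel
    m=(P[...,2]>102)&(P[...,2]<116)&(P[...,0]>460)&(P[...,0]<640)&(P[...,1]>-176)&(P[...,1]<-90)
    p=P[m]; print("brace",len(p),rect(p),np.median(p[:,2]).round(1))
    # panel front face (vertical) points
    m=(P[...,2]>30)&(P[...,2]<85)&(P[...,0]>350)&(P[...,0]<700)&(P[...,1]>-215)&(P[...,1]<-150); p=P[m]; 
    if len(p)>50: print("face?",len(p),np.percentile(p[:,1],[5,25,50,75,95]).round(1))
E
```

```text
top
panel slope -0.0163 y@520 -218.6 @500 -218.2 sd 0.48 x 352.7 690.6 z 137.3 (array([ 521.6, -209.6]), array([ 19.7, 337.7]), 89.04)
panel slope -0.017 y@520 -200.3 @500 -199.9 sd 0.32 x 352.7 690.6 z 137.3 (array([ 521.6, -209.6]), array([ 19.7, 337.7]), 89.04)
lip slope 0.0015 y@520 252.4 @500 252.4 sd 0.26 x 355.1 653.6 z 45.8 (array([504.3, 261.2]), array([298.5,  18.3]), 0.1)
lip slope 0.0008 y@520 269.9 @500 269.9 sd 0.26 x 355.1 653.6 z 45.8 (array([504.3, 261.2]), array([298.5,  18.3]), 0.1)
board slope 0.0015 y@520 131.3 @500 131.2 sd 0.52 x 353.7 654.5 z 11.1 (array([504.1, 192.2]), array([300.8, 123.5]), 0.07)
board slope -0.0 y@520 253.5 @500 253.5 sd 0.25 x 353.7 654.5 z 11.1 (array([504.1, 192.2]), array([300.8, 123.5]), 0.07)
brace 462 (array([ 561.2, -144.7]), array([106.1,  16.9]), 32.86) 109.3
face? 425 [-203.3 -202.5 -201.8 -187.2 -155.8]
scene
panel slope -0.0161 y@520 -216.2 @500 -215.8 sd 0.1 x 354.5 694.7 z 138.1 (array([ 524.7, -207.2]), array([ 18.4, 340.4]), 89.1)
panel slope -0.0162 y@520 -198.2 @500 -197.9 sd 0.17 x 354.5 694.7 z 138.1 (array([ 524.7, -207.2]), array([ 18.4, 340.4]), 89.1)
lip slope 0.002 y@520 254.3 @500 254.3 sd 0.47 x 358.1 657.1 z 46.4 (array([507.6, 263.7]), array([299. ,  21.8]), 0.22)
lip slope 0.0075 y@520 273.6 @500 273.5 sd 0.57 x 358.1 657.1 z 46.4 (array([507.6, 263.7]), array([299. ,  21.8]), 0.22)
board slope 0.0036 y@520 132.6 @500 132.5 sd 0.59 x 355.0 657.9 z 12.2 (array([506.2, 201.9]), array([303. , 141.4]), 0.42)
board slope 0.0011 y@520 258.1 @500 258.1 sd 0.64 x 355.0 657.9 z 12.2 (array([506.2, 201.9]), array([303. , 141.4]), 0.42)
brace 737 (array([ 564.9, -142.6]), array([107.2,  18.8]), 34.12) 109.8
face? 735 [-214.7 -209.1 -179.1 -162.6 -152.2]
```

The rows are not in the units I measure in: shifts go in units of 50 mm and turns go in units of 0.05 rad. I convert before sending: 150 mm is 3, 120 mm is 2.4, 0.318 rad is 6.36.

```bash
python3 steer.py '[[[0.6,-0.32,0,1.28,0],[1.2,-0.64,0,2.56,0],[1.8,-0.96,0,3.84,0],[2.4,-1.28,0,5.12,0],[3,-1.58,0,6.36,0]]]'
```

```text
refused: ROWS must be a list of rows, each a list of 5 numbers. Nothing was moved.
```

I used the wrong layout. The manual says a list of rows, each a list of 5 numbers; once more.

```bash
python3 steer.py '[[0.6,-0.32,0,1.28,0],[1.2,-0.64,0,2.56,0],[1.8,-0.96,0,3.84,0],[2.4,-1.28,0,5.12,0],[3,-1.58,0,6.36,0]]'
python3 steer.py '[[0.4,-0.42,0,0,0],[0.8,-0.84,0,0,0],[1.2,-1.26,0,0,0],[1.6,-1.68,0,0,0],[2,-2.1,0,0,0]]'
python3 steer.py '[[0.4,-0.42,0,0,0],[0.8,-0.84,0,0,0],[1.2,-1.26,0,0,0],[1.6,-1.68,0,0,0],[2,-2.1,0,0,0]]'
python3 steer.py '[[0.4,-0.4,0,0,0],[0.8,-0.8,0,0,0],[1.2,-1.2,0,0,0],[1.6,-1.6,0,0,0],[1.8,-1.9,0,0,0]]'
python3 - <<'E'
from h import *
i,d=env.read_camera("wrist");ci=env.camera_info("wrist");cv2.imwrite("pics/w1.png",i[:,:,::-1]);np.savez("/tmp/w1.npz",d=d)
i,d=env.read_camera("top");P=cloud(d,env.camera_info("top"))
W=cloud(np.load("/tmp/w1.npz")["d"],ci)
p,m=blob(W,131,146,(330,710,-240,-185));print(rect(p),np.median(p[:,2]))
m=(W[...,2]>102)&(W[...,2]<116)&(W[...,0]>460)&(W[...,0]<640)&(W[...,1]>-176)&(W[...,1]<-90);print(m.sum(), rect(W[m]) if m.sum()>5 else 0)
print(env.state()["eef_pos"],env.state()["tcp_rot"])
E
```

```text
t: 0.52
eef_pos: [306.3, -475.3, 214.4]
tcp_rot: [-3.141, 0.0, -0.02]
ft_force: [1.3, -1.1, -0.4]
opening: 0.708
grip_force: 0.0
t: 0.93
eef_pos: [408.0, -372.1, 214.5]
tcp_rot: [-3.141, 0.0, -0.016]
ft_force: [0.8, -0.0, 0.5]
opening: 0.356
grip_force: 0.0
t: 1.35
eef_pos: [509.7, -268.7, 214.4]
tcp_rot: [-3.141, 0.0, -0.016]
ft_force: [0.6, -0.6, -0.0]
opening: 0.021
grip_force: 0.0
t: 1.77
eef_pos: [602.1, -174.8, 214.2]
tcp_rot: [-3.141, 0.0, -0.015]
ft_force: [-0.0, 0.2, 0.3]
opening: 0.002
grip_force: 0.0
(array([ 636.1, -207.4]), array([ 18.3, 114.8]), 89.21) 137.75602819226873
1530 (array([ 586.4, -126. ]), array([51.4, 16.6]), 33.54)
[ 601.50058388 -174.28336961  213.97485733] [-3.14106571e+00  6.51598264e-04 -1.34045345e-02]
```

View pics/w1.png

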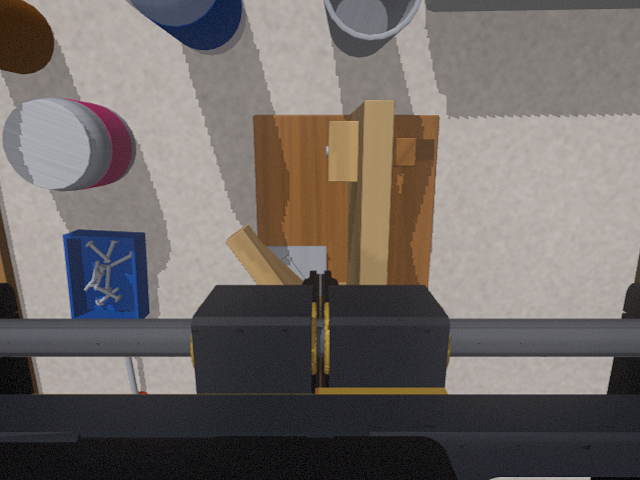

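The wrist picture shows the closed fingers at about (320,290), between the brace (tip at about (240,240)) and the panel strip (about (375,200)). Descending there is clear.

Converted, 75 mm is 1.5, 122 mm is 2.44.

```bash
python3 steer.py '[[0,-0.16,0.5,0,0],[0,-0.16,1,0,0],[0,-0.16,1.5,0,0],[0,-0.16,2,0,0],[0,-0.16,2.44,0,0]]'
python3 - <<'E'
# arc waypoints of the finger centre in the world, and in tool axes from (601.5,-166)
import numpy as np
o=np.array([523.5,-198.3]);y=-.0165;A=np.array([[np.cos(y),-np.sin(y)],[np.sin(y),np.cos(y)]])
for th in np.radians([34,45,55,65,72,77,82,86,90]):
    n=np.array([np.sin(th),-np.cos(th)]);u=np.array([np.cos(th),np.sin(th)])
    h=8+10*abs(n[0])+12*abs(n[1])
    w=o+A@(np.array([0,30])+78*u+h*n); t=A.T@(w-[601.5,-166]); print(np.degrees(th).round(),w.round(1),"tool",t[0].round(1),-t[1].round(1))
E
```

```text
t: 2.28
eef_pos: [599.6, -169.1, 91.1]
tcp_rot: [-3.141, 0.001, -0.017]
ft_force: [-0.1, -0.3, 0.1]
opening: -0.0
grip_force: 0.0
34.0 [ 602.2 -145.5] tool 0.4 -20.5
45.0 [ 596.4 -131. ] tool -5.6 -34.9
55.0 [ 588.5 -118.7] tool -13.8 -47.1
65.0 [ 578.  -107.8] tool -24.4 -57.8
72.0 [ 569.4 -101.4] tool -33.2 -64.0
77.0 [562.6 -97.5] tool -40.0 -67.8
82.0 [555.5 -94.3] tool -47.2 -70.9
86.0 [549.5 -92.2] tool -53.2 -72.9
90.0 [543.3 -90.6] tool -59.5 -74.4
```

Converted, -38 mm is -0.76, -31 mm is -0.62.

```bash
python3 steer.py '[[0.02,-0.22,0,0,0],[0.04,-0.46,0,0,0],[-0.02,-0.62,0,0,0],[-0.08,-0.76,0,0,0],[-0.16,-0.88,0,0,0]]'
python3 steer.py '[[-0.08,-0.12,0,0,0],[-0.18,-0.22,0,0,0],[-0.28,-0.34,0,0,0],[-0.36,-0.4,0,0,0],[-0.46,-0.46,0,0,0]]'
python3 steer.py '[[-0.08,-0.04,0,0,0],[-0.14,-0.08,0,0,0],[-0.2,-0.1,0,0,0],[-0.26,-0.12,0,0,0],[-0.32,-0.14,0,0,0]]'
python3 - <<'E'
from h import *
i,d=env.read_camera("scene");P=cloud(d,env.camera_info("scene"));print(env.state()["ft_force"])
m=(P[...,2]>102)&(P[...,2]<116)&(P[...,0]>460)&(P[...,0]<640)&(P[...,1]>-160)&(P[...,1]<-50);print(m.sum(), rect(P[m]))
E
```

```text
t: 2.7
eef_pos: [593.5, -123.4, 94.1]
tcp_rot: [3.141, -0.002, -0.015]
ft_force: [1.0, -0.8, 0.7]
opening: 0.005
grip_force: 0.3
t: 3.12
eef_pos: [570.3, -100.6, 92.8]
tcp_rot: [3.141, -0.0, -0.016]
ft_force: [0.6, -0.3, 1.3]
opening: 0.001
grip_force: 0.2
t: 3.53
eef_pos: [554.5, -93.8, 92.6]
tcp_rot: [3.142, 0.0, -0.016]
ft_force: [1.5, -0.3, 0.5]
opening: 0.009
grip_force: 0.6
[ 0.24084082 -0.46848613  0.12316053]
266 (array([ 546.4, -113.2]), array([79.4, 32.3]), 69.63)
```

Now through the catch, slowly, to the stop.

```bash
python3 steer.py '[[-0.04,-0.02,0,0,0],[-0.08,-0.02,0,0,0],[-0.12,-0.04,0,0,0],[-0.14,-0.04,0,0,0],[-0.16,-0.04,0,0,0]]'
python3 steer.py '[[-0.02,0,0,0,0],[-0.04,0,0,0,0],[-0.06,0,0,0,0],[-0.08,0,0,0,0],[-0.08,0,0,0,0]]'
python3 - <<'E'
from h import *
i,d=env.read_camera("scene");P=cloud(d,env.camera_info("scene"));print(env.state()["ft_force"]);cv2.imwrite("pics/s2.png",i[:,:,::-1])
m=(P[...,2]>106)&(P[...,2]<113)&(P[...,0]>460)&(P[...,0]<537)&(P[...,1]>-155)&(P[...,1]<-50);print(m.sum(), rect(P[m]),P[m].min(0),P[m].max(0))
E
```

```text
t: 4.0
eef_pos: [546.6, -91.5, 92.6]
tcp_rot: [-3.142, 0.0, -0.016]
ft_force: [0.3, 0.6, -0.2]
opening: 0.008
grip_force: 0.0
t: 4.42
eef_pos: [543.9, -91.6, 92.7]
tcp_rot: [3.141, -0.003, -0.017]
ft_force: [6.8, 1.4, -3.3]
opening: 0.006
grip_force: 3.2
[ 5.83554634  0.9583751  -4.50791352]
266 (array([ 528.1, -110.9]), array([85.2, 15.4]), 88.31) [ 520.06160029 -153.70246641  106.09996718] [536.16295875 -68.45699955 112.89315767]
```

```bash
python3 steer.py '[[0.12,0,-0.1,0,0],[0.3,0,-0.3,0,0],[0.3,0,-0.9,0,0.3],[0.3,0,-1.6,0,0.6],[0.3,0,-2.3,0,0.6]]'
python3 - <<'E'
from h import *
i,d=env.read_camera("top");P=cloud(d,env.camera_info("top"));cv2.imwrite("pics/t3.png",i[:,:,::-1])
S=cloud(np.load("/tmp/scene0.npz")["d"],env.camera_info("scene"));T=np.load("/tmp/P.npy")
for n,Q in (("top",T),("scene",S)):
  for nm,z0,z1,b in [("water cap",180,215,(600,900,-160,20)),("sauce cap",175,205,(600,900,20,160)),("tumbler",70,100,(600,850,-260,-120)),("tin",60,85,(600,750,-20,90))]:
    m=(Q[...,2]>z0)&(Q[...,2]<z1)&(Q[...,0]>b[0])&(Q[...,0]<b[1])&(Q[...,1]>b[2])&(Q[...,1]<b[3])
    if m.sum()>3: print(n,nm,m.sum(),rect(Q[m]))
m=(P[...,2]>104)&(P[...,2]<114)&(P[...,0]>460)&(P[...,0]<600)&(P[...,1]>-155)&(P[...,1]<-50);print("brace",m.sum(), rect(P[m]));print(env.state()["eef_pos"])
E
```

```text
t: 4.88
eef_pos: [557.5, -91.7, 209.0]
tcp_rot: [-3.141, 0.002, -0.016]
ft_force: [0.2, 0.1, -0.4]
opening: 0.163
grip_force: 0.0
top water cap 222 (array([774.3, -84.5]), array([28.1, 29. ]), 43.29)
top sauce cap 187 (array([759.4,  81.6]), array([26.1, 26.8]), 4.29)
top tumbler 492 (array([ 701.9, -212.9]), array([ 66.9, 201.9]), 89.13)
top tin 944 (array([690.5,  38.3]), array([119.6,  70. ]), 26.96)
scene water cap 486 (array([779.1, -82.1]), array([28.5, 28.6]), 55.1)
scene sauce cap 347 (array([763.9,  84.4]), array([26.9, 28. ]), 10.06)
scene tumbler 1405 (array([ 692.1, -201.9]), array([101.6, 222.3]), 70.87)
scene tin 1377 (array([686.7,  42.8]), array([109.8,  69.7]), 46.74)
brace 0 (array([0., 0.]), array([0., 0.]), 0.0)
[559.91752689 -92.27231938 215.93569244]
```

View pics/t3.png

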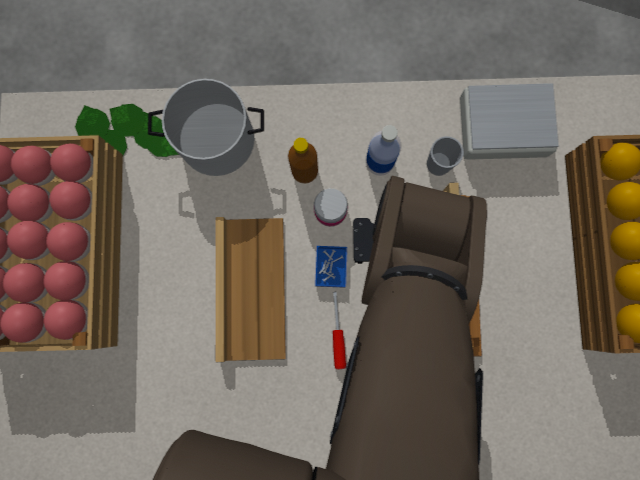

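The arm hides the brace here, and nothing else has moved. Both bottles (caps at (389,135) and (301,145)) lie at x of 760 mm or more, well clear of the board's path. On to the lip.

Converted, -35 mm is -0.7, -6 mm is -0.12, -0.0185 rad is -0.37.

```bash
python3 steer.py '[[-0.12,-0.7,0,-0.37,0.6],[-0.24,-1.4,0,-0.37,0.6],[-0.36,-2.12,0,-0.37,0.6],[-0.48,-2.82,0,-0.37,0.6],[-0.6,-3.52,0,-0.37,0.6]]'
python3 steer.py '[[-0.12,-0.7,0,0,0.6],[-0.24,-1.4,0,0,0.6],[-0.36,-2.12,0,0,0.6],[-0.48,-2.82,0,0,0.6],[-0.54,-3.54,0,0,0.6]]'
python3 steer.py '[[0,0,0,0,0.6],[0,0,0,0,0.6]]'
python3 - <<'E'
from h import *
ci=env.camera_info("wrist");i,d=env.read_camera("wrist");W=cloud(d,ci);cv2.imwrite("pics/w4.png",i[:,:,::-1])
s=env.state();print(s["eef_pos"],s["tcp_rot"],s["ft_force"])
p,m=blob(W,38,56,(300,720,200,320));print("lip",len(p),rect(p),np.median(p[:,2]),p.min(0),p.max(0))
i,d=env.read_camera("top");P=cloud(d,env.camera_info("top"));i,d=env.read_camera("scene");S=cloud(d,env.camera_info("scene"))
for Q in (P,S):
  m=(Q[...,2]>104)&(Q[...,2]<114)&(Q[...,0]>460)&(Q[...,0]<600)&(Q[...,1]>-155)&(Q[...,1]<-50);print("brace",m.sum(), rect(Q[m]))
E
```

```text
t: 5.35
eef_pos: [530.2, 86.2, 207.9]
tcp_rot: [3.141, -0.0, 0.002]
ft_force: [1.2, -0.8, -0.2]
opening: 0.55
grip_force: 0.0
t: 5.77
eef_pos: [502.4, 263.3, 207.9]
tcp_rot: [3.141, 0.0, 0.002]
ft_force: [-0.1, 0.7, -0.8]
opening: 0.604
grip_force: 0.0
t: 5.93
eef_pos: [502.7, 263.2, 207.5]
tcp_rot: [3.141, 0.0, 0.005]
ft_force: [-0.1, -0.6, -0.1]
opening: 0.6
grip_force: 0.0
[503.00743661 261.99477095 207.51754962] [3.14114560e+00 3.32102749e-04 3.83410601e-03] [ 0.45734985 -0.05496392 -0.28479129]
lip 6388 (array([536.5, 264.5]), array([235.6,  18. ]), 0.12) 46.825659344556584 [418.72965727 255.39094075  42.57816377] [654.34616317 273.65356786  49.86390123]
brace 345 (array([ 522.9, -112.6]), array([83.5, 16. ]), 89.36)
brace 527 (array([ 526.1, -111.8]), array([86.3, 18.9]), 89.65)
```

View pics/w4.png

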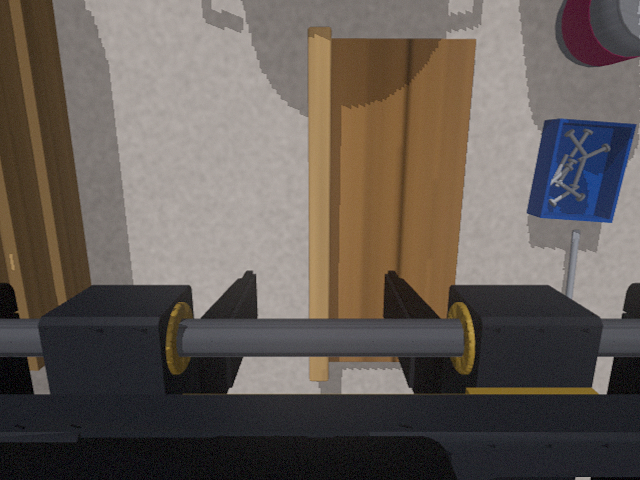

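The wrist picture shows the lip (column about 319) centred between the open fingers (about 235 and 405). From the cloud, the brace is home at about 89.5° world. Descending to grip.

Converted, 2 mm is 0.04, 165 mm is 3.3.

```bash
python3 steer.py '[[0.04,0,0.7,0,0.6],[0.04,0,1.4,0,0.6],[0.04,0,2.1,0,0.6],[0.04,0,2.8,0,0.6],[0.04,0,3.3,0,0.6]]'
python3 steer.py '[[0,0,0.2,0,0.6],[0,0,0.36,0,0.6],[0,0,0.48,0,0.6],[0,0,0.48,0,0.3],[0,0,0.48,0,0.3]]'
python3 steer.py '[[0,0,0,0,0.3],[0,0,0,0,0.15],[0,0,0,0,0.1],[0,0,0,0,0.0],[0,0,0,0,0.0]]'
python3 steer.py '[[0,0,0,0,0.0],[0,0,0,0,0],[0,0,0,0,0.0],[0,0,0,0,0.0],[0,0,0,0,0.0]]'
```

```text
t: 6.5
eef_pos: [504.9, 259.9, 40.2]
tcp_rot: [3.141, 0.002, 0.0]
ft_force: [2.0, -0.2, 0.1]
opening: 0.599
grip_force: 0.0
t: 6.92
eef_pos: [505.8, 261.6, 19.6]
tcp_rot: [-3.141, -0.001, 0.002]
ft_force: [-0.1, -0.6, 0.6]
opening: 0.508
grip_force: 0.0
t: 7.33
eef_pos: [505.5, 261.9, 19.1]
tcp_rot: [-3.141, -0.001, 0.002]
ft_force: [-0.3, 1.5, 4.7]
opening: 0.183
grip_force: 30.0
t: 7.75
eef_pos: [505.5, 261.9, 19.1]
tcp_rot: [-3.141, -0.001, 0.002]
ft_force: [-0.6, 2.8, 5.2]
opening: 0.189
grip_force: 30.0
```

Converted, -5 mm is -0.1, -55 mm is -1.1.

```bash
python3 steer.py '[[0,0,-0.1,0,0],[0,0,-0.3,0,0],[0,0,-0.54,0,0],[0,0,-0.8,0,0],[0,0,-1.1,0,0]]'
python3 steer.py '[[0,0,-0.4,0,0],[0,0,-0.8,0,0],[0,0,-1.2,0,0],[0,0,-1.6,0,0],[0,0,-1.9,0,0]]'
python3 steer.py '[[0,0,-0.1,0,0],[0,0,-0.1,0,0],[0,0,-0.1,0,0],[0,0,-0.1,0,0]]'
cat >> h.py <<'E'
def boardfit(Q,z0,b):
    "board top seen by a camera: plane fit and rect"
    m=(Q[...,2]>z0-12)&(Q[...,2]<z0+12)&(Q[...,0]>b[0])&(Q[...,0]<b[1])&(Q[...,1]>b[2])&(Q[...,1]<b[3]); p=Q[m]
    A=np.c_[p[:,:2]-p[:,:2].mean(0),np.ones(len(p))]
    k=np.linalg.lstsq(A,p[:,2],rcond=None)[0]; r=abs(p[:,2]-A@k)<3; k=np.linalg.lstsq(A[r],p[r,2],rcond=None)[0]
    print("n",len(p),"tilt dz/dx,dz/dy",k[:2].round(4),"z",k[2].round(1),rect(p[r]),p[r].min(0).round(1),p[r].max(0).round(1))
E
python3 - <<'E'
from h import *
s=env.state();print(s["eef_pos"],s["tcp_rot"],s["ft_force"],s["moment"])
z=s["eef_pos"][2]-19+12
for n in("top","scene"):
    i,d=env.read_camera(n);Q=cloud(d,env.camera_info(n));cv2.imwrite(f"pics/{n}5.png",i[:,:,::-1])
    boardfit(Q,z,(330,680,110,251))
E
```

```text
t: 8.17
eef_pos: [504.8, 261.4, 74.2]
tcp_rot: [3.141, 0.001, 0.002]
ft_force: [0.1, 1.2, -3.1]
opening: 0.185
grip_force: 30.0
t: 8.58
eef_pos: [505.1, 261.5, 170.7]
tcp_rot: [-3.141, -0.001, 0.002]
ft_force: [0.5, 0.3, -3.6]
opening: 0.188
grip_force: 30.0
t: 8.92
eef_pos: [504.7, 261.4, 172.6]
tcp_rot: [3.141, 0.002, 0.002]
ft_force: [0.5, -0.0, -3.6]
opening: 0.184
grip_force: 30.0
[504.71815546 261.37578845 172.55109143] [3.14082892e+00 1.76355075e-03 2.21351941e-03] [ 0.51595064 -0.01803748 -3.56982432] [0.20665537 0.02204651 0.00650896]
n 8642 tilt dz/dx,dz/dy [-0.0036  0.0008] z 164.5 (array([503.3, 189.4]), array([300.2, 122.7]), 0.12) [353.3 128.1 161. ] [653.3 250.9 168. ]
n 8611 tilt dz/dx,dz/dy [-0.0025  0.0028] z 165.4 (array([505.6, 190. ]), array([302.7, 121.7]), 0.08) [354.3 129.1 160.8] [656.9 251.  168.9]
```

View pics/scene5.png

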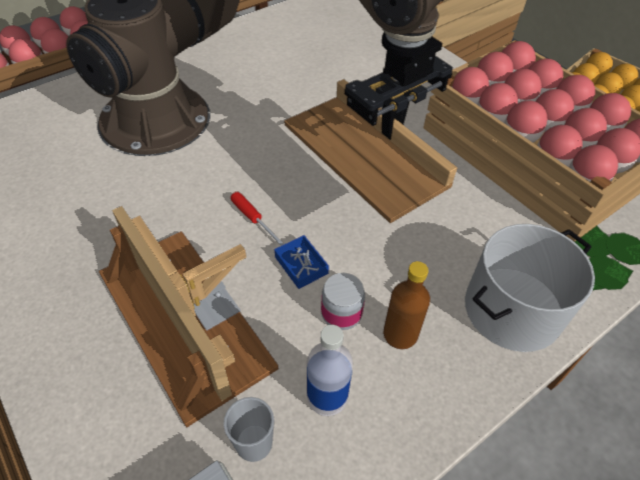

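The scene picture shows the board gripped mid-lip and hanging level, with the brace square to the panel (tip at about (240,252)). Carrying it over, stopping short of the panel.

```bash
python3 steer.py '[[0.02,0.16,0,0.06,0],[0.04,0.48,0,0.12,0],[0.08,0.96,0,0.2,0],[0.12,1.46,0,0.28,0],[0.16,1.96,0,0.374,0]]'
python3 steer.py '[[0.06,0.5,0,0,0],[0.12,1,0,0,0],[0.16,1.5,0,0,0],[0.2,2,0,0,0],[0.22,2.5,0,0,0]]'
python3 steer.py '[[0.04,0.48,0,0,0],[0.06,0.92,0,0,0],[0.06,1.28,0,0,0],[0.06,1.56,0,0,0],[0.06,1.76,0,0,0]]'
python3 steer.py '[[0,0.06,0,0,0],[0,0.1,0,0,0],[0,0.1,0,0,0],[0,0.1,0,0,0]]'
cat > chk.py <<'E'
from h import *
import sys
s=env.state();print(s["eef_pos"].round(1),s["tcp_rot"].round(4),s["ft_force"].round(2),s["moment"].round(2))
z=s["eef_pos"][2]-19.5; x,y=s["eef_pos"][:2]
for n in("top","scene"):
    i,d=env.read_camera(n);Q=cloud(d,env.camera_info(n));cv2.imwrite(f"pics/{n}{sys.argv[1]}.png",i[:,:,::-1]);print(n)
    boardfit(Q,z+12,(x-175,x+175,y-120,y-12))
    m=(Q[...,2]>z+40)&(Q[...,2]<z+54)&(abs(Q[...,1]-y)<25)&(abs(Q[...,0]-x)<170); print("lip",rect(Q[m]),Q[m].min(0).round(1),Q[m].max(0).round(1))
    m=(Q[...,2]>131)&(Q[...,2]<146)&(Q[...,1]>-240)&(Q[...,1]<-190)&(Q[...,0]<710)&(Q[...,0]>330);print("panel",rect(Q[m]),Q[m].min(0).round(1),Q[m].max(0).round(1))
E
python3 chk.py 6
```

```text
t: 9.43
eef_pos: [513.2, 162.2, 173.1]
tcp_rot: [3.141, 0.001, -0.016]
ft_force: [1.0, -0.6, -4.3]
opening: 0.189
grip_force: 30.0
t: 9.85
eef_pos: [522.2, 36.7, 173.3]
tcp_rot: [3.141, 0.001, -0.017]
ft_force: [-0.1, 0.1, -3.8]
opening: 0.189
grip_force: 30.0
t: 10.27
eef_pos: [523.6, -51.3, 173.2]
tcp_rot: [3.141, 0.001, -0.018]
ft_force: [-0.6, 0.4, -4.0]
opening: 0.189
grip_force: 30.0
t: 10.6
eef_pos: [523.8, -54.0, 173.5]
tcp_rot: [-3.142, 0.0, -0.016]
ft_force: [-0.2, 0.4, -3.9]
opening: 0.187
grip_force: 30.0
[523.8 -54.  173.5] [-3.1416e+00  2.0000e-04 -1.5900e-02] [-0.17  0.39 -3.86] [0.17 0.02 0.03]
top
n 1802 tilt dz/dx,dz/dy [-0.0036  0.0038] z 165.6 (array([ 520.9, -122.4]), array([301.4, 103.2]), 0.0) [ 370.2 -174.   162.4] [671.6 -70.8 168.9]
lip (array([644.7, -57.8]), array([18.2, 54.1]), 88.17) [617.4 -67.5 194.1] [671.9 -48.9 205.8]
panel (array([ 521.7, -209.6]), array([ 19.9, 337.8]), 88.88) [ 352.9 -221.6  131. ] [ 690.6 -197.1  142.8]
scene
n 10250 tilt dz/dx,dz/dy [-0.0008  0.0003] z 166.7 (array([ 523.7, -120. ]), array([303.9, 108. ]), 0.0) [ 371.8 -174.   163.2] [675.7 -66.  170. ]
lip (array([525.2, -54.1]), array([300.9,  35.9]), 2.69) [374.1 -71.9 194.1] [675.6 -35.6 208. ]
panel (array([ 524.7, -207.1]), array([ 18.6, 340.5]), 89.09) [ 354.5 -218.8  131. ] [ 695.  -195.7  142.1]
```

Converted, 2 mm is 0.04, 1 mm is 0.02.

```bash
python3 steer.py '[[0.02,0,0.16,0,0],[0.04,0,0.36,0,0],[0.04,0,0.56,0,0],[0.04,0,0.7,0,0],[0.04,0,0.76,0,0]]'
python3 steer.py '[[0,0,0.02,0,0],[0,0,0.04,0,0],[0,0,0.06,0,0],[0,0,0.06,0,0],[0,0,0.06,0,0]]'
python3 chk.py 7
```

```text
t: 11.12
eef_pos: [525.3, -54.4, 133.8]
tcp_rot: [-3.141, 0.002, -0.016]
ft_force: [0.5, -0.1, -3.5]
opening: 0.19
grip_force: 30.0
t: 11.53
eef_pos: [526.0, -54.6, 132.9]
tcp_rot: [3.141, -0.001, -0.016]
ft_force: [-0.8, 0.2, -3.7]
opening: 0.185
grip_force: 30.0
[526.  -54.6 132.9] [ 3.1414e+00 -5.0000e-04 -1.6400e-02] [-0.84  0.25 -3.66] [0.23 0.06 0.05]
top
n 1711 tilt dz/dx,dz/dy [-0.0013 -0.0009] z 125.0 (array([ 524.9, -122.7]), array([103.8, 295.8]), 89.98) [ 377.  -174.6  122. ] [672.8 -70.8 128.4]
lip (array([645.4, -58.3]), array([17.5, 56.8]), 88.08) [616.8 -67.8 153.8] [674.  -49.  165.2]
panel (array([ 521.5, -209.8]), array([ 19.8, 337.9]), 88.99) [ 352.4 -222.   131. ] [ 690.5 -197.   144.6]
scene
n 9616 tilt dz/dx,dz/dy [-0.0004 -0.0004] z 126.0 (array([ 525.6, -120.7]), array([303.3, 107.9]), 0.01) [ 374.  -174.6  122.7] [677.2 -66.7 129.1]
lip (array([527.4, -55.2]), array([302. ,  35.1]), 2.13) [376.1 -72.4 153.4] [678.5 -37.2 167.3]
panel (array([ 524.4, -207.2]), array([ 18.4, 341.7]), 89.09) [ 353.6 -218.9  131.1] [ 695.3 -195.9  141.8]
```

View pics/scene7.png

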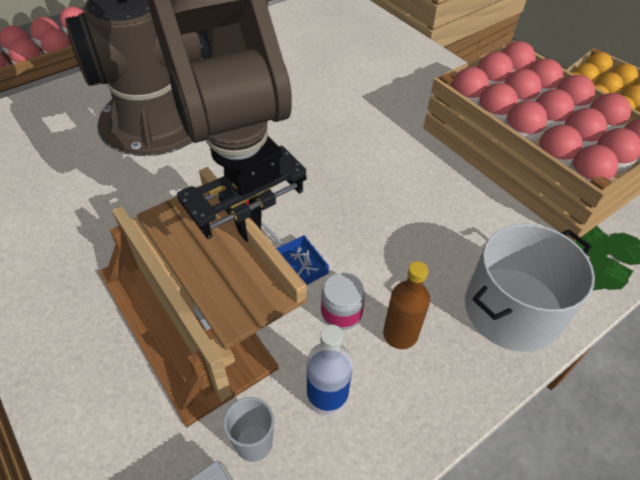

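The scene picture shows the board hovering just above the ledgers, parallel to the panel with a gap of about 15 mm, and the lip outward. Lowering to contact.

Converted, 1 mm is 0.02, 0.5 mm is 0.01.

```bash
python3 steer.py '[[0,0,0.01,0,0],[0,0,0.02,0,0],[0,0,0.03,0,0],[0,0,0.03,0,0]]'
python3 steer.py '[[0,0,0.01,0,0],[0,0,0.02,0,0],[0,0,0.02,0,0],[0,0,0.02,0,0]]'
python3 steer.py '[[0,0,0.01,0,0],[0,0,0.01,0,0],[0,0,0.01,0,0],[0,0,0.01,0,0]]'
```

```text
t: 11.97
eef_pos: [525.9, -54.6, 131.0]
tcp_rot: [3.142, 0.0, -0.016]
ft_force: [0.5, 0.5, -4.3]
opening: 0.186
grip_force: 30.0
t: 12.3
eef_pos: [525.9, -54.6, 130.1]
tcp_rot: [3.142, 0.0, -0.016]
ft_force: [-0.3, -0.0, -3.8]
opening: 0.186
grip_force: 30.0
t: 12.63
eef_pos: [525.9, -54.6, 129.6]
tcp_rot: [3.142, 0.0, -0.016]
ft_force: [0.2, 0.1, -3.5]
opening: 0.19
grip_force: 30.0
```

Converted, 11 mm is 0.22, 9 mm is 0.18.

```bash
python3 steer.py '[[0,0.06,0,0,0],[0,0.12,0,0,0],[0,0.18,0,0,0],[0,0.22,0,0,0],[0,0.22,0,0,0]]'
python3 steer.py '[[0,0,0.01,0,0],[0,0,0.01,0,0],[0,0,0.01,0,0],[0,0,0.01,0,0]]'
python3 steer.py '[[0,0,0.01,0,0],[0,0,0.01,0,0],[0,0,0.01,0,0],[0,0,0.01,0,0]]'
```

```text
t: 13.05
eef_pos: [525.7, -66.1, 129.6]
tcp_rot: [3.141, -0.0, -0.017]
ft_force: [0.6, 0.8, -4.4]
opening: 0.185
grip_force: 30.0
t: 13.38
eef_pos: [525.7, -65.5, 129.1]
tcp_rot: [3.142, -0.0, -0.016]
ft_force: [-1.0, -0.1, -3.9]
opening: 0.186
grip_force: 30.0
t: 13.72
eef_pos: [525.9, -65.5, 129.0]
tcp_rot: [3.141, -0.001, -0.016]
ft_force: [-1.6, 1.6, 5.1]
opening: 0.187
grip_force: 30.0
```

```bash
python3 steer.py '[[0,0,-0.004,0,0],[0,0,-0.004,0,0],[0,0,-0.004,0,0]]'
python3 steer.py '[[0,0.014,0,0,0],[0,0.028,0,0,0],[0,0.04,0,0,0],[0,0.04,0,0,0]]'
python3 steer.py '[[0,0.01,0,0,0],[0,0.01,0,0,0],[0,0.01,0,0,0]]'
```

```text
t: 13.97
eef_pos: [525.9, -65.5, 129.0]
tcp_rot: [3.142, -0.0, -0.016]
ft_force: [0.2, 2.8, 2.9]
opening: 0.187
grip_force: 30.0
t: 14.3
eef_pos: [525.8, -67.6, 129.0]
tcp_rot: [3.142, -0.0, -0.016]
ft_force: [-0.2, 3.7, 5.9]
opening: 0.185
grip_force: 30.0
t: 14.55
eef_pos: [525.8, -67.9, 129.0]
tcp_rot: [-3.141, -0.0, -0.016]
ft_force: [-0.0, 6.3, 6.2]
opening: 0.189
grip_force: 30.0
```

```bash
python3 steer.py '[[0,0,-0.006,0,0],[0,0,-0.006,0,0],[0,0,-0.006,0,0]]'
python3 steer.py '[[0,0.008,0,0,0],[0,0.008,0,0,0],[0,0.008,0,0,0]]'
python3 chk.py 8
```

```text
t: 14.8
eef_pos: [525.8, -67.9, 129.0]
tcp_rot: [-3.141, -0.0, -0.016]
ft_force: [1.5, 4.6, 2.3]
opening: 0.189
grip_force: 30.0
t: 15.05
eef_pos: [525.8, -67.9, 129.0]
tcp_rot: [-3.141, -0.0, -0.016]
ft_force: [1.2, 8.7, 2.1]
opening: 0.187
grip_force: 30.0
[525.8 -67.9 129. ] [-3.1408e+00 -1.0000e-04 -1.6400e-02] [1.2  8.67 2.09] [ 1.42 -0.35  0.09]
top
n 1648 tilt dz/dx,dz/dy [-0.     -0.0006] z 121.3 (array([ 535.2, -136.3]), array([102.9, 276.5]), 89.98) [ 396.9 -187.8  118.3] [673.4 -84.9 124.3]
lip (array([646.6, -71.9]), array([17.7, 55.9]), 88.02) [618.5 -81.2 150.4] [674.3 -62.8 161.8]
panel (array([ 521.4, -209.6]), array([ 20.7, 337.1]), 89.05) [ 352.9 -222.1  131. ] [ 690.  -196.7  144.1]
scene
n 9708 tilt dz/dx,dz/dy [0.     0.0004] z 122.2 (array([ 525.3, -133.9]), array([303.9, 108. ]), 0.0) [ 373.3 -187.9  118.6] [677.3 -79.9 125.4]
lip (array([527. , -68.1]), array([301.3,  36.5]), 2.18) [375.9 -85.9 149.5] [677.6 -49.4 163.5]
panel (array([ 524.4, -207.2]), array([ 18.4, 341.9]), 89.07) [ 353.4 -218.9  131.1] [ 695.2 -195.9  141.7]
```

View pics/scene8.png

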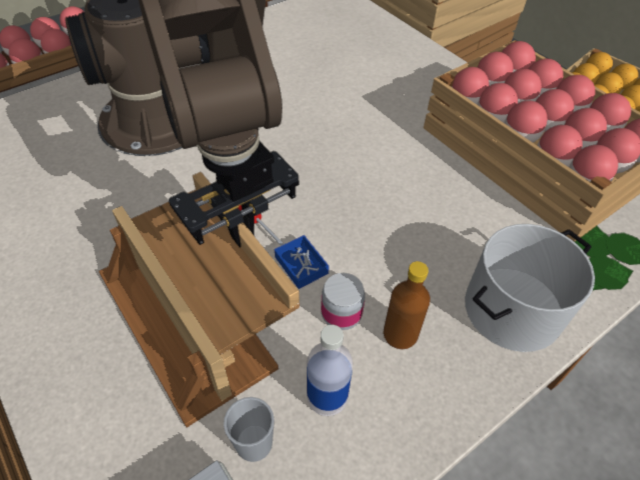

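The board is flush, level and centred within about 1 mm: it sits along the panel from (160,205) to (230,345), and motion stopped on contact. Raising the push.

The rows are not in the units I measure in: shifts go in units of 50 mm and turns go in units of 0.05 rad. I convert before sending: 0.4 mm is 0.008, 0.2 mm is 0.004.

```bash
python3 steer.py '[[0,0.004,0,0,0],[0,0.008,0,0,0],[0,0.008,0,0,0],[0,0.008,0,0,0],[0,0.008,0,0,0]]'
python3 steer.py '[[0,0,0,0,0],[0,0,0,0,0],[0,0,0,0,0],[0,0,0,0,0],[0,0,0,0,0]]'
python3 steer.py '[[0,0,0,0,0],[0,0,0,0,0],[0,0,0,0,0],[0,0,0,0,0],[0,0,0,0,0]]'
```

```text
t: 15.57
eef_pos: [525.7, -67.9, 129.0]
tcp_rot: [-3.14, -0.0, -0.016]
ft_force: [2.0, 12.1, 2.3]
opening: 0.187
grip_force: 30.0
t: 15.98
eef_pos: [525.8, -67.9, 129.0]
tcp_rot: [-3.14, -0.0, -0.016]
ft_force: [0.9, 11.9, 3.1]
opening: 0.184
grip_force: 30.0
t: 16.4
eef_pos: [525.7, -67.9, 129.0]
tcp_rot: [-3.14, -0.0, -0.016]
ft_force: [1.5, 12.2, 2.6]
opening: 0.189
grip_force: 30.0
```

```bash
python3 -c "
from cell import env
print(env.job_done())"
```

```text
the job is handed in; nothing more can be done
None
```

The job is handed in. The brace swung home square to the panel, and the board lies level on its supports, lip outward, centred to about 1 mm by the cameras and up against the panel. The arm is still gripping the lip and pushing at a steady 12 N, and it touched nothing else on the counter.

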